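# Clear the packing scraps off the optical bench

### The job

The scan unit has just been unpacked: clear the four pressed-board packing scraps (round plug, stepped block, L-shaped corner piece, U-channel), two of them lying under the edge of the scan unit, off the bench into the deep empty waste bin. Leave the bin, the parts tray, the slide box and all the optics and tools where they stand, and do not bump the scan unit hard.

Things in the scene. Friction and masses are not known exactly. Their poses are not given: they have to be found in the camera images.
- plug: Scrap: upright round plug of brown pressed board, diameter 38, height 36 mm, 30 g; origin: centre of the underside, z up. Any two of the four scraps lie in the open; the other two have their origins 12 to 25 mm in beyond the scan unit's near edge, about 95 mm either side of its middle.
- step: Scrap: stepped block of brown pressed board, 48 (x) by 36 (y) mm, 36 mm high for x from -24 to 0 and 18 mm high for x from 0 to 24, about 30 g; origin: centre of the 48 by 36 underside, z up.
- corner: Scrap: L-shaped corner piece of brown pressed board, 60 by 60 mm outside, 36 mm high, both legs 22 mm thick: one leg fills y from -30 to -8 (x from -30 to 30), the other fills x from -30 to -8 (y from -30 to 30); about 35 g; origin: centre of the 60 by 60 square, on the underside, z up.
- channel: Scrap: U-channel of brown pressed board, 52 (x, along the channel) by 42 (y) mm, 36 mm high, open upward: floor 12 mm thick, two walls 12 mm thick along x at y = +-15; about 35 g; origin: centre of the underside, z up.
- bin: Waste bin: deep, empty, open-topped grey plastic box, 200 (x) by 170 (y) by 120 mm high, walls and floor 5 mm, loose, 0.9 kg; it stands on the left or on the right; origin: centre of the underside, z up. 
- tray: Not scrap: it stays. Parts tray: shallow grey plastic box, 200 (x) by 170 (y) by 45 mm high, divided into six compartments, on the other side from the bin, loose, 0.9 kg; origin: centre of the underside, z up. 
- scan_unit: Scan unit, fixed: white box like a bridge, 130 deep (x 0 to 130) by 440 wide (y), underside 170 and top 245 mm above the bench, on two pillars 30 mm square at x = 65, y = +-195 (feet 70 by 50 by 8). Origin: on the bench below the middle of its near lower edge; x points away from the robot, in under the box. The box stops a gripper coming straight down on the two scraps under it: tilt the tool.
- lens_post: Not scrap: it stays. Lens on a post, standing: round base radius 14 by 10 mm, post radius 6.5 mm, lens cell radius 15 mm at the top, 113 mm high in all, 250 g; origin: centre of the underside, z up. 
- lens_tube: Not scrap: it stays. Black lens tube standing upright farther in under the scan unit, radius 15.5, height 42 mm, 90 g; origin: centre of the underside, z up. 
- clamp: Not scrap: it stays. Flat steel clamp, 45 (x) by 22 (y) by 8 mm with a screw head to 13 mm, 80 g; origin: centre of the underside, z up. 
- driver: Not scrap: it stays. Hex driver lying along its x axis, 160 mm long: square black handle 75 by 22 by 22 mm (x from -80 to -5), thin steel shaft (radius 3) on to x = 80; origin: middle of its length, on the bench.
- slide_box: Not scrap: it stays. Slim board slide box with a paper band, 78 (x) by 32 (y) by 22 mm, 60 g; origin: centre of the underside, z up. 
- jar: Not scrap: it stays. Clear jar with a black lid, radius 22, height 65 mm, 120 g; origin: centre of the underside, z up. 
- mirror_mount: Not scrap: it stays. Mirror mount on a short post: base radius 20 mm, 45 mm square frame, all within 40 mm of the axis, 95 mm high, 300 g; origin: centre of the underside, z up. 

How it is judged:
By the outcome, as a careful person would: the job done as asked, in the order asked, and still so for the second after the job is handed in, with the robot touching nothing.
It also fails if it takes over 72 s, if anything falls off the work surface, if the arm or the gripper's body presses on something with over 40 N, if the wrist force passes 120 N, or if a joint passes its speed limit or range.

### The arm

A 6-joint arm with a two-finger parallel gripper is mounted at the origin on the work surface. World frame = base frame: x ahead of the robot, y to its left, z up, the work surface at z = 0. Lengths are in m, angles in rad, forces in N, time in s.
With the tool pointing down it reaches from about 0.3 to 0.775 m from the base axis. Payload 14.6 kg.
Tool frame: the origin (TCP) lies at the centre of the arm's flange, where the gripper is bolted on; the fingertips stand 199 mm ahead of it and the grasp point (between the pads) lies 180 mm ahead of it; z points along the fingers, y is the line along which they close (so a half turn about z gives the same grasp; the last joint's range is limited). The gripper opens to 94 mm and grips with 3 to 60 N. Pads are 16 mm wide; open, the fingers measure 119 mm over their backs; the gripper's body (75 mm by 177 mm) begins 78 mm behind the grasp point.
Start: joints at [1.214, 0.3, 1.521, -0, 1.321, -0.067], TCP at [0.157, 0.527, 0.405] pointing down, gripper open.
Joint ranges: [-3.03, 3.03], [-0.79, 2.21], [0.23, 2.52], [-1.04, 4.18], [0, 3.07], [-2.55, 2.55]. Speed limits (rad/s): [2.22, 2.22, 2.57, 3.14, 3.14, 3.14].

### API

Orientations are given as [roll, pitch, yaw] about the fixed x, y, z axes, in that order (R = Rz(yaw) Ry(pitch) Rx(roll)).
In Python, from station import ctrl gives the robot as it stands. The module is installed in compiled form; this text tells all that it offers.
- The arm moves only by the tool servo_tool, never from a script. Its argument "motion" is a list of rows, each a list of 5 numbers: the closure, from 0 (fully open) to 1 (shut), then the shift along the world's x, y, z in cm, then the turn about the world's z in degrees. A call has 1 to 20 rows; each row is the pose to reach, as a shift and turn from the pose commanded when the call began; what a row does not reach only later rows make up. A row lasts 1/8 s, in which the tool goes at most 62.5 mm and 10.7 degrees, less where a joint would pass 70% of its speed; a pose out of reach is approached as far as the arm can. A call with a gripper value outside its range is refused whole. The fingers move at their own pace and stop on an object; "squeeze" is the grip in N (left out, the last holds). Time passes only in rows, so rows that repeat a pose let the fingers close. It gives the time, the measured TCP pose, the force, the opening and the grip force at its end, in the units of the state.
- ctrl.get_obs(): the state, without advancing time (a new reading comes with each control period).
- ctrl.camera(name): name is "scene" or "top"; returns a dict with "image" (400x640x3 uint8, red, green, blue), "fx", "fy", "cx", "cy" (pixels), "camera_from_world" (4x4, takes a point from world to camera coordinates). Camera axes: x right, y up, looking along -z (the intrinsics and any distortion apply to the point x, -y, -z); pixel columns grow to the right and rows downward; lengths in m; the calibration is good to about 2 mm. A picture is of the moment at which its call begins. There is no depth.
- ctrl.hand_in(): hands the job in; it is judged then, once.
The state is a dict: "time_s": time; "qpos": joint angles; "joint_vel": joint speeds; "tau": joint torques, N m; "ee_pos": TCP position; "eef_rot": TCP orientation; "force": force on the tool from outside, world axes, zero at the start; "moment": the same for the moment, N m; "grip_width": finger opening in m; "grip_force": force on a finger pad.
Only numpy, scipy, OpenCV 4.12 (cv2) and the standard library are available. Lean on these libraries where they do the work, as an engineer would, in place of code of your own. Each camera call takes 0.05 s, during which the arm holds its last target. There are 200 camera calls.

## Working session

There is one attempt and no reset: what is moved stays moved. The work goes in short steps, Python scripts to look and compute and a tool call to move; the robot and the scene stay as the last step left them, time stands still between calls to the robot, and variables do not carry over. Pictures are saved under pics/ and viewed, at most 10 in all, crops included, and the job is handed in when it is done.

Besides the shell and the picture viewer there is one more tool, called after "Request:" as name(argument=value, ...), one argument or row to a line, values as JSON. servo_tool: Moves the arm, as the interface text tells. Its arguments: {"type":"object","properties":{"motion":{"type":"array","items":{"type":"array","items":{"type":"number"}}},"squeeze":{"type":"number"}},"required":["motion"]}

```bash
mkdir -p pics; python3 - <<'E'
from station import ctrl
import cv2
for n in ("scene","top"):
    c=ctrl.camera(n); cv2.imwrite(f"pics/{n}0.png",cv2.resize(c["image"][:,:,::-1],(800,500)))
    print(n,{k:c[k] for k in c if k!="image"})
print(ctrl.get_obs())
E
```

```text
scene {'fx': 420.42777560027565, 'fy': 420.42777560027565, 'cx': 318.2797480658877, 'cy': 200.95601346447728, 'camera_from_world': array([[-0.8040696 , -0.59451719, -0.00462527,  0.457732  ],
       [ 0.47542758, -0.64763625,  0.59542917, -0.26441332],
       [-0.35698837,  0.47656751,  0.80339449, -0.8198086 ],
       [ 0.        ,  0.        ,  0.        ,  1.        ]])}
top {'fx': 497.91569400256446, 'fy': 497.91569400256446, 'cx': 324.7101943716229, 'cy': 200.77335187515504, 'camera_from_world': array([[-1.02341478e-01, -9.94748794e-01, -1.02881794e-03,
         4.98376876e-02],
       [ 9.73489377e-01, -1.00366848e-01,  2.05535710e-01,
        -5.60246019e-01],
       [-2.04559659e-01,  2.00332851e-02,  9.78649076e-01,
        -1.18276019e+00],
       [ 0.00000000e+00,  0.00000000e+00,  0.00000000e+00,
         1.00000000e+00]])}
{'time_s': 0.1, 'qpos': array([ 1.21438808e+00,  3.00405594e-01,  1.52148565e+00, -3.48362083e-06,
        1.32066498e+00, -6.66104886e-02]), 'joint_vel': array([-5.89682308e-05, -1.62638093e-03, -2.20626477e-03, -1.37120692e-04,
        2.10441029e-03, -1.70313211e-03]), 'tau': array([ 1.10098656e-03, -5.32646656e+01, -3.53281903e+01,  7.08679436e-02,
        2.36534845e-02, -1.96967187e-05]), 'ee_pos': array([0.15716835, 0.52704363, 0.40416253]), 'eef_rot': array([-3.14063099e+00, -6.07699808e-05,  2.85179573e+00]), 'force': array([-0.5622092 ,  0.21981457, -0.30863876]), 'moment': array([ 0.00737954,  0.00048712, -0.01998227]), 'grip_force': 0.0, 'grip_width': 0.09370666362518955}
```

View pics/scene0.png

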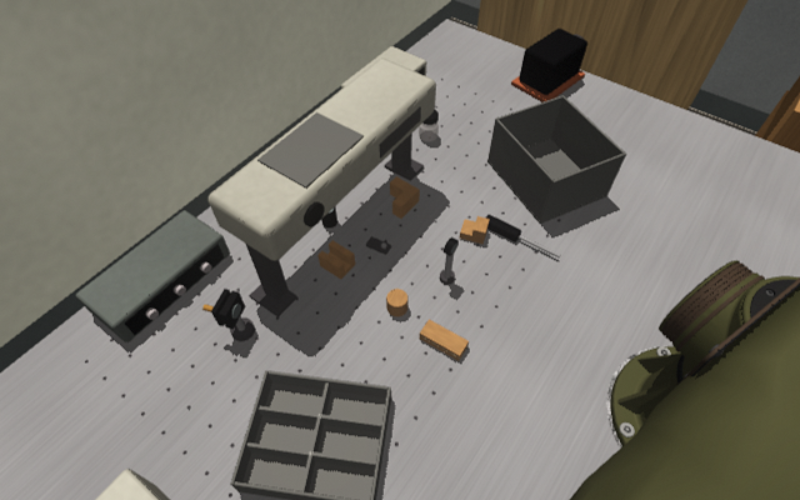

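View pics/top0.png

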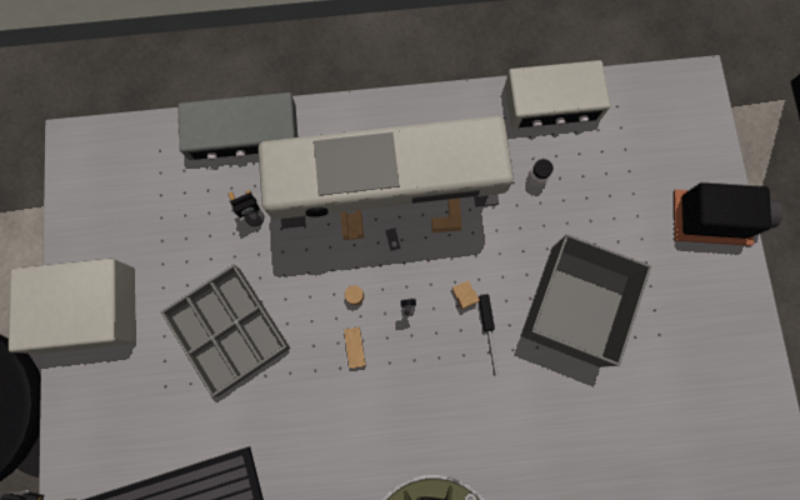

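The top view (800 px wide) shows the plug at (354,295) and the step at (465,294), both in the open. The channel (352,225) and corner (447,215) lie under the unit. The slide box is at (354,348), the bin at (587,300) on the right, and the tray on the left. Next I'll measure the scraps.

```bash
cat > h.py <<'E'
import numpy as np, cv2
from station import ctrl
def ray(c,u,v,z):
    M=c["camera_from_world"];R=M[:3,:3];o=-R.T@M[:3,3]
    d=R.T@np.array([(u-c["cx"])/c["fx"],-(v-c["cy"])/c["fy"],-1.])
    return o+d*(z-o[2])/d[2]
def proj(c,p):
    q=c["camera_from_world"]@np.r_[p,1]
    return c["cx"]+c["fx"]*q[0]/-q[2], c["cy"]-c["fy"]*q[1]/-q[2]
def brown(im):
    h=cv2.cvtColor(im,cv2.COLOR_RGB2HSV)
    return cv2.inRange(h,(7,80,30),(22,255,255))
E
python3 - <<'E'
from h import *
cs={n:ctrl.camera(n) for n in("top","scene")}
for n,c in cs.items():
    m=brown(c["image"])
    for k in cv2.findContours(m,cv2.RETR_EXTERNAL,cv2.CHAIN_APPROX_NONE)[0]:
        a=cv2.contourArea(k)
        if 40<a<900:
            (u,v),s,an=cv2.minAreaRect(k); print(n,round(u),round(v),a,np.round(s),round(an),"z=.03:",ray(c,u,v,.03).round(3))
c=cs["top"]
# scan unit corners near lower edge z=.17 / top near edge ; bin rim corners z=.12 (px at 800 scale)
for nm,p,z in [("binrim",(567,236),.12),("binrim",(649,267),.12),("binrim",(617,364),.12),("binrim",(524,331),.12),("su low L",(271,212),.17),("su low R",(511,184),.17),("driver h",(485,297),.02),("driver tip",(493,374),.003),("lenspost",(408,303),.113),("clamp",(393,239),.01)]:
    print(nm,ray(c,p[0]*.8,p[1]*.8,z).round(3))
t=cv2.resize(c["image"][140:300,200:440],(800,533),interpolation=cv2.INTER_CUBIC); cv2.imwrite("pics/tc.png",t[:,:,::-1])
s=cv2.resize(cs["scene"]["image"][130:300,200:440],(800,567),interpolation=cv2.INTER_CUBIC); cv2.imwrite("pics/sc.png",s[:,:,::-1])
E
```

```text
top 283 278 365.5 [32. 13.] 81 z=.03: [0.385 0.113 0.03 ]
top 283 236 166.0 [15. 14.] 90 z=.03: [0.49  0.105 0.03 ]
top 373 235 261.0 [19. 17.] 65 z=.03: [ 0.468 -0.119  0.03 ]
top 281 179 317.5 [22. 17.] 84 z=.03: [0.635 0.098 0.03 ]
top 356 172 349.0 [25. 24.] 86 z=.03: [ 0.636 -0.097  0.03 ]
top 571 174 514.0 [66. 41.] 4 z=.03: [ 0.574 -0.646  0.03 ]
scene 354 271 606.5 [38. 18.] 30 z=.03: [0.383 0.126 0.03 ]
scene 317 242 283.5 [21. 16.] 90 z=.03: [0.488 0.114 0.03 ]
scene 601 255 199.0 [  3. 100.] 50 z=.03: [-0.017 -0.215  0.03 ]
scene 578 245 226.5 [ 5. 79.] 50 z=.03: [ 0.029 -0.212  0.03 ]
scene 269 208 510.0 [26. 25.] 45 z=.03: [0.632 0.106 0.03 ]
scene 379 182 326.0 [20. 21.] 15 z=.03: [ 0.467 -0.109  0.03 ]
scene 320 158 475.5 [26. 27.] 32 z=.03: [ 0.628 -0.086  0.03 ]
scene 439 70 337.0 [22. 59.] 85 z=.03: [ 0.551 -0.589  0.03 ]
binrim [ 0.547 -0.314  0.12 ]
binrim [ 0.472 -0.458  0.12 ]
binrim [ 0.301 -0.368  0.12 ]
binrim [ 0.377 -0.208  0.12 ]
su low L [0.637 0.233 0.17 ]
su low R [ 0.645 -0.212  0.17 ]
driver h [ 0.459 -0.158  0.02 ]
driver tip [ 0.306 -0.157  0.003]
lenspost [ 0.452 -0.     0.113]
clamp [0.601 0.015 0.01 ]
```

View pics/tc.png

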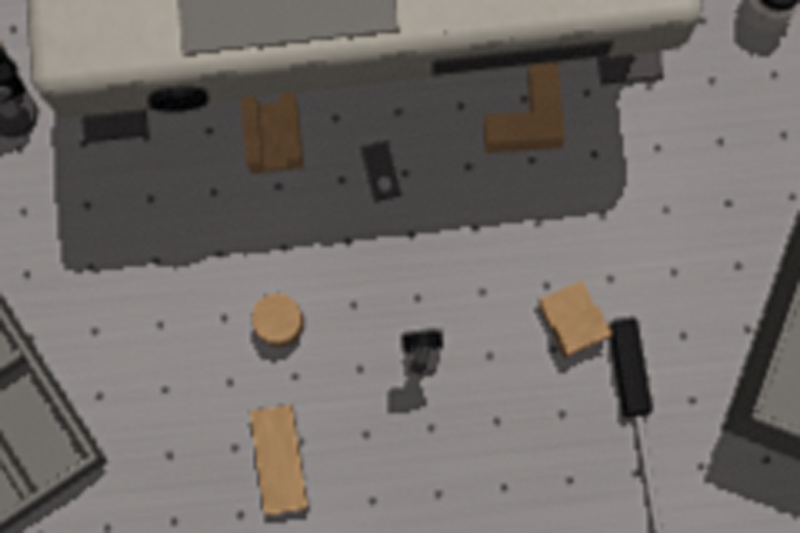

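View pics/sc.png

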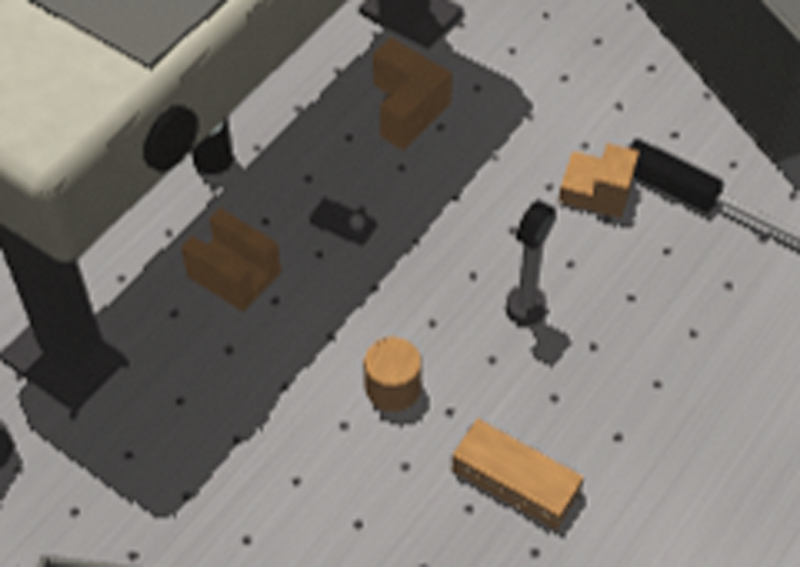

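The near edge is at x≈0.64, and the tool points straight down, so I need tilt to get under it. The moves only offer yaw, so I'll check how the controller handles a pose out of reach, in free space above everything.

Request:
servo_tool(
  motion=[
    [0,6,-4,2,0],
    [0,10,-9,5,0],
    [0,14,-12,9,0],
    [0,18,-16,13,0],
    [0,22,-20,17,0],
    [0,26,-24,22,0],
    [0,30,-27,26,0],
    [0,34,-31,31,0],
    [0,38,-35,36,0],
    [0,43,-38,41,0],
    [0,43,-40,46,0],
    [0,43,-42,52,0],
    [0,43,-42,58,0],
    [0,43,-42,62,0],
  ],
)

```text
time_s: 1.95
ee_pos: [0.501, 0.1097, 0.8451]
eef_rot: [3.128, 0.025, 2.851]
force: [-0.0, 0.5, -0.2]
grip_width: 0.0935
grip_force: 0.0
```

```bash
python3 - <<'E'
from h import *
o=ctrl.get_obs(); print(o["time_s"],o["ee_pos"].round(3),o["eef_rot"].round(3),o["qpos"].round(3))
E
```

```text
1.95 [0.501 0.11  0.845] [3.128 0.025 2.851] [ 0.144  0.465  0.235  0.003  2.414 -1.135]
```

Request:
servo_tool(
  motion=[
    [0,10,0,10,0],
    [0,10,0,10,0],
    [0,10,0,10,0],
    [0,10,0,10,0],
  ],
)

```text
time_s: 2.45
ee_pos: [0.5151, 0.0958, 0.838]
eef_rot: [3.118, 0.044, 2.852]
force: [-0.6, 0.7, 0.1]
grip_width: 0.0939
grip_force: 0.0
```

```bash
python3 - <<'E'
from h import *
o=ctrl.get_obs(); print(o["time_s"],o["ee_pos"].round(3),o["eef_rot"].round(3),o["qpos"].round(3))
cs={n:ctrl.camera(n) for n in("top","scene")}
c=cs["scene"]
f=lambda u,v,z:ray(c,200+u*.3,130+v*.3,z).round(3)
print("chan bottom near+y",f(244,308,0),"top near+y",f(244,283,.036),"top near-y",f(280,240,.036),"top far+y",f(183,250,.036),"far-y",f(218,211,.036))
print("corner: near+y bottom",f(402,148,0),"top",f(400,118,.036),"near -y top",f(451,78,.036),"bottom",f(450,100,0),"far -y top",f(394,42,.036))
print("step tops",[f(*p,.036) for p in((604,146),(638,152),(627,187),(596,182))],"low",f(561,182,.018),f(574,152,.018))
print("plug top",f(393,361,.036))
c=cs["top"];g=lambda u,v,z:ray(c,200+u*.3,140+v*.3,z).round(3)
print("TOP chan near top",g(250,165,.036),g(302,160,.036)," corner near",g(486,140,.036),g(563,136,.036),"inner",g(530,116,.036),"plug",g(277,318,.036))
print("step",[g(*p,.036) for p in((543,300),(582,284),(608,335),(570,354))])
print("edge",g(55,108,.17),g(697,42,.17),"post base",g(418,362,.01), "lenstop",g(422,338,.1),"drv",g(610,325,.022),g(640,320,.022),g(648,410,.022))
E
```

```text
2.45 [0.515 0.096 0.838] [3.118 0.044 2.852] [ 0.113  0.478  0.235  0.006  2.378 -1.163]
chan bottom near+y [0.612 0.119 0.   ] top near+y [0.608 0.119 0.036] top near-y [0.611 0.077 0.036] top far+y [0.659 0.123 0.036] far-y [0.662 0.083 0.036]
corner: near+y bottom [ 0.61  -0.065  0.   ] top [ 0.61  -0.063  0.036] near -y top [ 0.603 -0.118  0.036] bottom [ 0.609 -0.127  0.   ] far -y top [ 0.66  -0.123  0.036]
step tops [array([ 0.474, -0.129,  0.036]), array([ 0.451, -0.139,  0.036]), array([ 0.441, -0.106,  0.036]), array([ 0.461, -0.097,  0.036])] low [ 0.488 -0.095  0.018] [ 0.495 -0.125  0.018]
plug top [0.489 0.109 0.036]
TOP chan near top [0.609 0.115 0.036] [0.609 0.075 0.036]  corner near [ 0.61  -0.067  0.036] [ 0.607 -0.126  0.036] inner [ 0.626 -0.103  0.036] plug [0.49  0.104 0.036]
step [array([ 0.483, -0.096,  0.036]), array([ 0.492, -0.127,  0.036]), array([ 0.452, -0.141,  0.036]), array([ 0.44 , -0.111,  0.036])]
edge [0.631 0.234 0.17 ] [ 0.632 -0.211  0.17 ] post base [0.449 0.002 0.01 ] lenstop [ 0.456 -0.001  0.1  ] drv [ 0.461 -0.145  0.022] [ 0.462 -0.169  0.022] [ 0.394 -0.166  0.022]
```

Request:
servo_tool(
  motion=[
    [0,-10,0,-15,0],
    [0,-10,0,-15,0],
    [0,-10,0,-15,0],
    [0,-10,0,-15,0],
  ],
)

```text
time_s: 3.05
ee_pos: [0.4313, 0.0961, 0.7134]
eef_rot: [3.117, 0.045, 2.851]
force: [1.0, 0.7, 0.8]
grip_width: 0.0939
grip_force: 0.0
```

```bash
python3 - <<'E'
from h import *
o=ctrl.get_obs(); print(o["time_s"],o["ee_pos"].round(4),o["eef_rot"].round(4),o["qpos"].round(3),o["qpos"][[1,2,4]].sum())
E
```

```text
3.05 [0.4313 0.0961 0.7134] [3.1174 0.0454 2.8514] [ 0.136  0.022  1.142  0.003  1.926 -1.144] 3.0903004721538796
```

An out-of-reach pull tilts the tool outward, and the tilt persists: the commanded pose takes on the pose actually achieved. I'll first turn the tool so it closes along y, then pull horizontally outward at a safe height to build up the tilt.

Request:
servo_tool(
  motion=[
    [0,5,0,-3,9],
    [0,10,-1,-6,17],
    [0,16,-2,-9,17],
    [0,22,-3,-12,17],
    [0,28,-3,-14,17],
    [0,34,-3,-14,17],
    [0,40,-3,-14,17],
    [0,46,-3,-14,17],
    [0,52,-3,-14,17],
    [0,58,-3,-14,17],
    [0,64,-3,-14,17],
    [0,70,-3,-14,17],
    [0,76,-3,-14,17],
    [0,82,-3,-14,17],
  ],
)

```text
time_s: 4.8
ee_pos: [0.8029, 0.0497, 0.4768]
eef_rot: [3.116, 0.082, -3.136]
force: [0.4, -0.7, 0.0]
grip_width: 0.0939
grip_force: 0.0
```

```bash
cat >> h.py <<'E'
from scipy.spatial.transform import Rotation as Ro
def st():
    o=ctrl.get_obs();R=Ro.from_euler("xyz",o["eef_rot"]).as_matrix();z=R[:,2];y=R[:,1]
    print(o["time_s"],"tcp",o["ee_pos"].round(4),"grasp",(o["ee_pos"]+.18*z).round(4),"z",z.round(3),"y",y.round(3),"q",o["qpos"].round(2),"w",round(o["grip_width"],3),"gf",round(o["grip_force"],1))
    return o,z,y
E
python3 -c "from h import *;st()"
```

```text
4.8 tcp [0.8029 0.0497 0.4768] grasp [0.8175 0.0545 0.2974] z [ 0.081  0.026 -0.996] y [-0.008  1.     0.026] q [ 0.01  1.01  0.24  0.03  1.81 -1.56] w 0.094 gf 0.0
```

Request:
servo_tool(
  motion=[
    [0,100,0,8,0],
    [0,100,0,8,0],
    [0,100,0,8,0],
    [0,100,0,8,0],
    [0,100,0,8,0],
    [0,100,0,8,0],
    [0,100,0,8,0],
    [0,100,0,8,0],
    [0,100,0,8,0],
    [0,100,0,8,0],
  ],
)

```text
time_s: 6.05
ee_pos: [0.8384, 0.0308, 0.3844]
eef_rot: [3.114, 0.119, -3.137]
force: [0.9, -0.0, -0.6]
grip_width: 0.0941
grip_force: 0.0
```

```bash
python3 -c "from h import *;st()"
```

```text
6.05 tcp [0.8384 0.0308 0.3844] grasp [0.8598 0.0359 0.2057] z [ 0.119  0.028 -0.993] y [-0.008  1.     0.027] q [-0.01  1.13  0.24  0.03  1.66 -1.58] w 0.094 gf 0.0
```

Request:
servo_tool(
  motion=[
    [0,100,0,65,0],
    [0,100,0,65,0],
    [0,100,0,65,0],
    [0,100,0,65,0],
    [0,100,0,65,0],
    [0,100,0,65,0],
    [0,100,0,65,0],
    [0,100,0,65,0],
    [0,100,0,65,0],
    [0,100,0,65,0],
    [0,100,0,65,0],
    [0,100,0,65,0],
  ],
)

```text
time_s: 7.55
ee_pos: [0.7976, 0.0177, 0.5051]
eef_rot: [3.113, 0.157, -3.138]
force: [-0.1, -0.5, 0.5]
grip_width: 0.0943
grip_force: 0.0
```

```bash
python3 -c "from h import *;st()"
```

```text
7.55 tcp [0.7976 0.0177 0.5051] grasp [0.8257 0.023  0.3274] z [ 0.156  0.029 -0.987] y [-0.008  1.     0.028] q [-0.03  0.98  0.24  0.03  1.77 -1.59] w 0.094 gf 0.0
```

Request:
servo_tool(
  motion=[
    [0,100,6,15,0],
    [0,100,6,15,0],
    [0,100,6,15,0],
    [0,100,6,15,0],
    [0,100,6,15,0],
    [0,100,6,15,0],
    [0,100,6,15,0],
    [0,100,6,15,0],
    [0,100,6,15,0],
    [0,100,6,15,0],
    [0,100,6,80,0],
    [0,100,6,80,0],
    [0,100,6,80,0],
    [0,100,6,80,0],
    [0,100,6,80,0],
    [0,100,6,80,0],
    [0,100,6,80,0],
    [0,100,6,80,0],
    [0,100,6,80,0],
    [0,100,6,80,0],
  ],
)

```text
time_s: 10.05
ee_pos: [0.7663, 0.0324, 0.5719]
eef_rot: [3.111, 0.194, -3.139]
force: [-0.5, 0.9, 0.2]
grip_width: 0.0937
grip_force: 0.0
```

```bash
python3 -c "from h import *;st()"
```

```text
10.05 tcp [0.7663 0.0324 0.5719] grasp [0.8009 0.0379 0.3954] z [ 0.192  0.031 -0.981] y [-0.008  1.     0.03 ] q [-0.01  0.89  0.24  0.03  1.82 -1.57] w 0.094 gf 0.0
```

Request:
servo_tool(
  motion=[
    [0,100,0,0,0],
    [0,100,0,0,0],
    [0,100,0,0,0],
    [0,100,0,0,0],
    [0,100,0,0,0],
    [0,100,0,0,0],
    [0,100,0,0,0],
    [0,100,0,0,0],
    [0,100,0,0,0],
    [0,100,0,0,0],
    [0,100,0,0,0],
    [0,100,0,0,0],
    [0,100,0,0,0],
    [0,100,0,0,0],
  ],
)

```text
time_s: 11.8
ee_pos: [0.8451, 0.019, 0.3914]
eef_rot: [3.11, 0.233, -3.141]
force: [-0.1, 0.3, -0.1]
grip_width: 0.0937
grip_force: 0.0
```

```bash
python3 -c "from h import *;st()"
```

```text
11.8 tcp [0.8451 0.019  0.3914] grasp [0.8865 0.0247 0.2163] z [ 0.23   0.032 -0.973] y [-0.008  1.     0.03 ] q [-0.02  1.12  0.24  0.04  1.55 -1.6 ] w 0.094 gf 0.0
```

Request:
servo_tool(
  motion=[
    [0,-1,0,5,0],
    [0,-3,0,10,0],
    [0,-6,0,15,0],
    [0,-9,0,18,0],
    [0,-15,0,19,0],
    [0,-21,1,19,10],
    [0,-27,2,18,20],
    [0,-32,3,14,30],
    [0,-36,5,9,40],
    [0,-38.3,5.6,4,40],
    [0,-38.3,5.6,-2,40],
    [0,-38.3,5.6,-8,40],
    [0,-38.3,5.6,-8,40],
  ],
)

```text
time_s: 13.42
ee_pos: [0.461, 0.075, 0.3089]
eef_rot: [3.108, 0.23, -2.443]
force: [0.6, 0.1, -0.8]
grip_width: 0.094
grip_force: 0.0
```

```bash
python3 -c "from h import *;st()"
```

```text
13.425 tcp [0.461  0.075  0.3089] grasp [0.4885 0.106  0.1337] z [ 0.153  0.172 -0.973] y [-0.649  0.76   0.032] q [ 0.06  0.2   1.89  0.21  0.89 -2.33] w 0.094 gf 0.0
```

Request:
servo_tool(
  motion=[
    [0.2,0,0,-5,0],
    [0.2,0,0,-10.6,0],
    [0.2,0,0,-10.6,0],
    [1,0,0,-10.6,0],
    [1,0,0,-10.6,0],
    [1,0,0,-10.6,0],
    [1,0,0,-10.6,0],
    [1,0,0,-5,0],
    [1,0,0,1,0],
  ],
  squeeze=20,
)

```text
time_s: 14.55
ee_pos: [0.4617, 0.0749, 0.3229]
eef_rot: [3.109, 0.231, -2.443]
force: [0.6, 0.5, 0.1]
grip_width: 0.0382
grip_force: 19.9
```

```bash
python3 -c "from h import *;st()"
```

```text
14.55 tcp [0.4617 0.0749 0.3229] grasp [0.4895 0.1059 0.1478] z [ 0.155  0.172 -0.973] y [-0.649  0.761  0.031] q [ 0.06  0.18  1.88  0.2   0.93 -2.33] w 0.038 gf 19.9
```

Request:
servo_tool(
  motion=[
    [1,-1,-3,4,-5],
    [1,-2,-9,6,-10],
    [1,-3,-15,6,-15],
    [1,-4,-21,6,-20],
    [1,-5,-27,6,-20],
    [1,-6,-33,5,-20],
    [1,-7,-39,3,-20],
    [1,-7.5,-43.2,0,-20],
    [1,-7.5,-43.2,-5.5,-20],
    [1,-7.5,-43.2,-5.5,-20],
    [0.2,-7.5,-43.2,-5.5,-20],
    [0.2,-7.5,-43.2,-5.5,-20],
    [0.2,-7.5,-43.2,-1,-20],
    [0.2,-7.5,-43.2,5,-20],
  ],
)

```text
time_s: 16.3
ee_pos: [0.4566, -0.2698, 0.3538]
eef_rot: [3.13, 0.178, -2.852]
force: [-0.7, -1.1, -0.0]
grip_width: 0.0728
grip_force: 0.0
```

```bash
python3 -c "from h import *;st()"
```

```text
16.3 tcp [ 0.4566 -0.2698  0.3538] grasp [ 0.4866 -0.2586  0.1766] z [ 0.167  0.062 -0.984] y [-0.288  0.958  0.012] q [-0.62  0.29  1.66  0.17  1.1  -2.55] w 0.073 gf 0.0
```

The last joint reached its range limit, so the tool stopped short of the bin. I'll look for the plug.

```bash
python3 - <<'E'
from h import *
c=ctrl.camera("top");s=ctrl.camera("scene")
a=c["image"][140:330,300:560][:,:,::-1];b=s["image"][30:230,300:560][:,:,::-1]
cv2.imwrite("pics/p1.png",np.hstack([cv2.resize(a,(400,292)),cv2.resize(b,(400,292))]))
for n,k in(("top",c),("scene",s)):
  for t in cv2.findContours(brown(k["image"]),cv2.RETR_EXTERNAL,cv2.CHAIN_APPROX_NONE)[0]:
    if cv2.contourArea(t)>30:
        (u,v),_,_=cv2.minAreaRect(t); print(n,round(u),round(v),cv2.contourArea(t),ray(k,u,v,.036).round(3))
E
```

```text
top 283 278 364.5 [0.385 0.113 0.036]
top 373 235 260.0 [ 0.467 -0.118  0.036]
top 281 179 319.5 [0.634 0.097 0.036]
top 356 172 348.5 [ 0.634 -0.097  0.036]
top 571 174 517.0 [ 0.573 -0.643  0.036]
scene 599 343 120.5 [-0.064 -0.016  0.036]
scene 354 271 601.5 [0.381 0.129 0.036]
scene 525 230 159.0 [ 0.134 -0.178  0.036]
scene 544 211 42.0 [ 0.119 -0.253  0.036]
scene 269 207 506.0 [0.629 0.109 0.036]
scene 379 182 326.0 [ 0.465 -0.104  0.036]
scene 553 163 48.5 [ 0.151 -0.41   0.036]
scene 532 158 49.5 [ 0.198 -0.394  0.036]
scene 563 169 126.0 [ 0.125 -0.404  0.036]
scene 320 157 469.0 [ 0.628 -0.086  0.036]
scene 400 149 217.0 [ 0.478 -0.229  0.036]
scene 549 148 77.0 [ 0.175 -0.456  0.036]
scene 573 123 33.0 [ 0.154 -0.584  0.036]
scene 526 129 55.5 [ 0.247 -0.488  0.036]
scene 455 66 145.0 [ 0.518 -0.625  0.036]
scene 487 45 1257.0 [ 0.483 -0.785  0.036]
scene 406 13 1335.0 [ 0.786 -0.802  0.036]
```

View pics/p1.png

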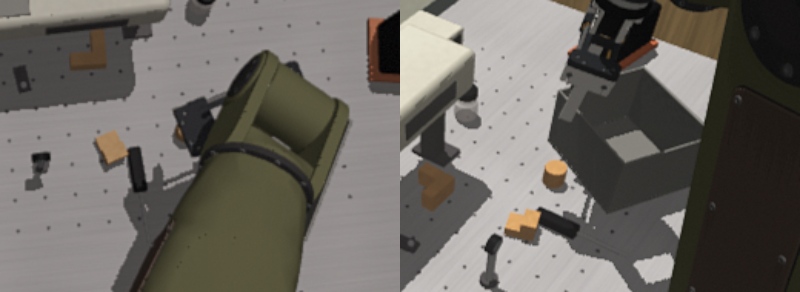

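The plug stands upright outside the bin at about (0.48, -0.235), 13 mm from the bin wall. I'll turn the hand so the fingers close along the wall and the body leans away from it, then pick the plug up again.

Request:
servo_tool(
  motion=[
    [0,0,1,2,-10.5],
    [0,1,2,2,-21],
    [0,1,3,2,-31.5],
    [0,2,4,2,-42],
    [0,2,5,2,-52.5],
    [0,3,6,2,-63],
    [0,3,6.3,2,-73.5],
    [0,4,6.3,2,-84],
    [0,4,6.3,2,-94.5],
    [0,4,6.3,2,-105],
    [0,4,6.3,1,-115.5],
    [0,4,6.3,0,-126],
    [0,4,6.3,-1,-136],
    [0,4,6.3,-2,-139],
    [0,4,6.3,-2,-139],
  ],
)

```text
time_s: 18.27
ee_pos: [0.4966, -0.2068, 0.333]
eef_rot: [3.134, 0.18, 1.007]
force: [0.1, 0.0, -0.0]
grip_width: 0.0943
grip_force: 0.0
```

```bash
python3 - <<'E'
from h import *
st()
c=ctrl.camera("top");s=ctrl.camera("scene")
a=c["image"][140:330,300:560][:,:,::-1];b=s["image"][60:220,320:530][:,:,::-1]
cv2.imwrite("pics/p2.png",cv2.resize(b,(788,600),interpolation=cv2.INTER_CUBIC))
im=s["image"]; h=cv2.cvtColor(im,cv2.COLOR_RGB2HSV); m=brown(im); m[:, :385]=0;m[:,415:]=0;m[:130]=0;m[170:]=0
t=max(cv2.findContours(m,0,1)[0],key=cv2.contourArea);x,y,w,hh=cv2.boundingRect(t);print(x,y,w,hh)
print("left/right mid",ray(s,x+w/2,y+ w*.33,.036).round(3),"bottom ctr",ray(s,x+w/2,y+hh-w*.33,0).round(3))
E
```

```text
18.275 tcp [ 0.4966 -0.2068  0.333 ] grasp [ 0.4805 -0.2349  0.156 ] z [-0.089 -0.156 -0.984] y [ 0.846 -0.534  0.008] q [-0.44  0.35  1.63 -0.19  1.18  0.2 ] w 0.094 gf 0.0
393 140 15 19
left/right mid [ 0.485 -0.241  0.036] bottom ctr [ 0.481 -0.246  0.   ]
```

View pics/p2.png

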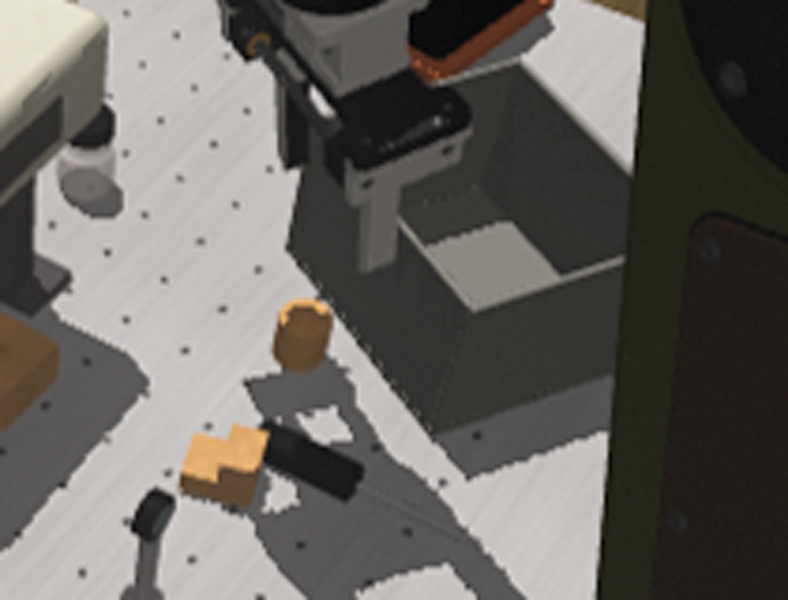

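Refined plug centre is (0.483, -0.243). I'll grasp it high, at z = 0.04, so the body clears the bin rim, then lift it and carry it into the bin.

Request:
servo_tool(
  motion=[
    [0.2,0.2,-0.7,-5,0],
    [0.2,0.2,-0.7,-9,0],
    [0.2,0.2,-0.7,-11.6,0],
    [0.2,0.2,-0.7,-11.6,0],
    [1,0.2,-0.7,-11.6,0],
    [1,0.2,-0.7,-11.6,0],
    [1,0.2,-0.7,-11.6,0],
    [1,0.2,-0.7,-11.6,0],
    [1,0.2,-0.7,-6,0],
    [1,0.2,-0.7,0,0],
    [1,0,-1,4,0],
  ],
)

```text
time_s: 19.75
ee_pos: [0.4966, -0.2167, 0.377]
eef_rot: [3.129, 0.18, 1.005]
force: [0.1, 0.9, 0.6]
grip_width: 0.0377
grip_force: 20.0
```

```bash
python3 -c "from h import *;st()"
```

```text
19.75 tcp [ 0.4966 -0.2167  0.377 ] grasp [ 0.4812 -0.2451  0.1999] z [-0.085 -0.157 -0.984] y [ 0.846 -0.534  0.012] q [-0.46  0.31  1.58 -0.19  1.27  0.17] w 0.038 gf 20.0
```

Request:
servo_tool(
  motion=[
    [1,-3,-5,0,0],
    [1,-5.7,-9.2,-3,0],
    [1,-5.7,-9.2,-9,0],
    [1,-5.7,-9.2,-10,0],
    [1,-5.7,-9.2,-10,0],
    [0.3,-5.7,-9.2,-10,0],
    [0.3,-5.7,-9.2,-10,0],
    [0.3,-5.7,-9.2,-10,0],
    [0.3,-5.7,-9.2,-5,0],
    [0.3,-5.7,-9.2,1,0],
    [0.3,-4,-5,3,-10],
    [0.3,-2,0,3,-20],
    [0.3,-0.5,5,1,-30],
    [0.3,1.2,10,-3,-39],
    [0.3,1.2,11.4,-6,-39],
    [0.3,1.2,11.4,-6,-39],
  ],
)

```text
time_s: 21.75
ee_pos: [0.5085, -0.102, 0.3127]
eef_rot: [3.134, 0.183, 0.327]
force: [0.3, -0.1, 0.0]
grip_width: 0.0657
grip_force: 0.0
```

```bash
python3 - <<'E'
from h import *
st()
c=ctrl.camera("scene");t=ctrl.camera("top")
cv2.imwrite("pics/p3.png",np.hstack([cv2.resize(c["image"][50:210,330:530],(400,320)),cv2.resize(t["image"][150:310,340:540],(400,320))])[:,:,::-1])
E
```

```text
21.75 tcp [ 0.5085 -0.102   0.3127] grasp [ 0.478  -0.1138  0.1357] z [-0.17  -0.066 -0.983] y [ 0.323 -0.946  0.007] q [-0.25  0.35  1.68 -0.11  1.26  1.03] w 0.066 gf 0.0
```

View pics/p3.png

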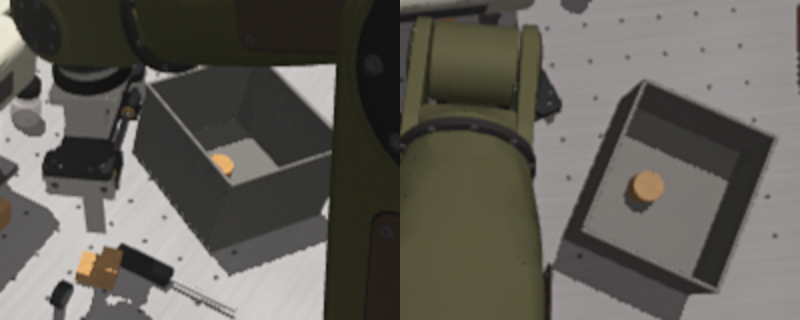

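The plug is in the bin. Next is the step block.

Request:
servo_tool(
  motion=[
    [0.3,0,0,-5,0],
    [0.3,0,0,-10,0],
    [0.3,0,0,-11,0],
    [0.3,0,0,-11,0],
    [1,0,0,-11,0],
    [1,0,0,-11,0],
    [1,0,0,-11,0],
    [1,0,0,-11,0],
    [1,0,0,-6,0],
    [1,0,0,0,0],
    [1,0,0,6,0],
  ],
)

```text
time_s: 23.22
ee_pos: [0.5084, -0.1028, 0.3758]
eef_rot: [3.132, 0.18, 0.325]
force: [0.9, -0.1, -0.7]
grip_width: 0.0357
grip_force: 20.0
```

```bash
python3 -c "from h import *;st()"
```

```text
23.225 tcp [ 0.5084 -0.1028  0.3758] grasp [ 0.4783 -0.1147  0.1988] z [-0.167 -0.066 -0.984] y [ 0.321 -0.947  0.009] q [-0.26  0.28  1.62 -0.11  1.39  1.02] w 0.036 gf 20.0
```

Request:
servo_tool(
  motion=[
    [1,-2,-6,1,0],
    [1,-4,-12,1,0],
    [1,-5,-18,0,0],
    [1,-5.4,-22,-4,0],
    [1,-5.4,-22.3,-9.5,0],
    [1,-5.4,-22.3,-9.5,0],
    [0.3,-5.4,-22.3,-9.5,0],
    [0.3,-5.4,-22.3,-9.5,0],
    [0.3,-5.4,-22.3,-9.5,0],
    [0.3,-5.4,-22.3,-4,0],
    [0,-5.4,-22.3,2,10],
    [0,-3,-18,8,21],
    [0,0,-14,12,31],
    [0,3,-10,15,42],
    [0,7,-6,17,52],
    [0,11,-2,18,63],
    [0,15,2,18,73],
    [0,19,6,18,84],
    [0,23,9,18,94],
    [0,26,10.3,18,105],
  ],
)

```text
time_s: 25.72
ee_pos: [0.7673, 0.0016, 0.5547]
eef_rot: [3.131, 0.18, 2.146]
force: [-0.3, -0.3, -0.2]
grip_width: 0.0941
grip_force: 0.0
```

```bash
python3 - <<'E'
from h import *
st()
t=ctrl.camera("top")
cv2.imwrite("pics/p4.png",cv2.resize(t["image"][130:310,230:540],(775,450))[:,:,::-1])
E
```

```text
25.725 tcp [0.7673 0.0016 0.5547] grasp [ 0.7863 -0.0245  0.3776] z [ 0.106 -0.145 -0.984] y [0.838 0.546 0.01 ] q [-0.03  0.9   0.27 -0.15  1.86 -0.66] w 0.094 gf 0.0
```

View pics/p4.png

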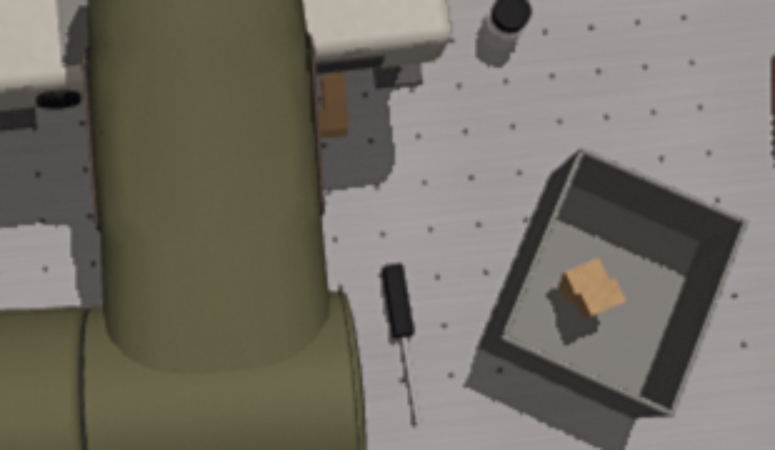

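Both open scraps are in the bin; the step block landed on top of the plug. Now I'll turn back to closing along y and rebuild the tilt.

Request:
servo_tool(
  motion=[
    [0,0,0,0,10.5],
    [0,0,0,0,21],
    [0,0,0,0,31.5],
    [0,0,0,0,42],
    [0,0,0,0,52.5],
    [0,0,0,0,57],
    [0,100,0,0,57],
    [0,100,0,0,57],
    [0,100,0,0,57],
    [0,100,0,0,57],
    [0,100,0,0,57],
    [0,100,0,0,57],
    [0,100,0,0,57],
    [0,100,0,0,57],
    [0,100,0,0,57],
    [0,100,0,0,57],
    [0,100,0,0,57],
    [0,100,0,0,57],
    [0,100,0,0,57],
    [0,100,0,0,57],
  ],
)

```text
time_s: 28.28
ee_pos: [0.8468, -0.0003, 0.3822]
eef_rot: [3.132, 0.219, 3.133]
force: [0.3, -0.2, -0.2]
grip_width: 0.0938
grip_force: 0.0
```

```bash
python3 -c "from h import *;st()"
```

```text
28.275 tcp [ 8.468e-01 -3.000e-04  3.822e-01] grasp [0.8858 0.0011 0.2065] z [ 0.217  0.008 -0.976] y [0.007 1.    0.01 ] q [-0.05  1.13  0.24  0.02  1.56 -1.61] w 0.094 gf 0.0
```

Request:
servo_tool(
  motion=[
    [0,100,0,85,0],
    [0,100,0,85,0],
    [0,100,0,85,0],
    [0,100,0,85,0],
    [0,100,0,85,0],
    [0,100,0,85,0],
    [0,100,0,85,0],
    [0,100,0,85,0],
    [0,100,0,85,0],
    [0,100,0,85,0],
    [0,100,0,85,0],
    [0,100,0,85,0],
    [0,100,0,85,0],
    [0,100,0,85,0],
  ],
)

```text
time_s: 30.02
ee_pos: [0.7771, 0.0, 0.5622]
eef_rot: [3.131, 0.256, 3.132]
force: [0.1, -0.0, -0.3]
grip_width: 0.094
grip_force: 0.0
```

```bash
python3 -c "from h import *;st()"
```

```text
30.025 tcp [0.7771 0.     0.5622] grasp [0.8228 0.0015 0.3881] z [ 0.254  0.008 -0.967] y [0.007 1.    0.01 ] q [-0.05  0.91  0.24  0.02  1.74 -1.61] w 0.094 gf 0.0
```

Request:
servo_tool(
  motion=[
    [0,-5,-2,0,0],
    [0,-11,-4,-2,0],
    [0,-17,-7,-4,0],
    [0,-23,-9,-6,0],
    [0,-26.3,-9.8,-9,0],
    [0,-26.3,-9.8,-15,0],
    [0,-26.3,-9.8,-21,0],
    [0,-26.3,-9.8,-27,0],
    [0,-26.3,-9.8,-33,0],
    [0,-26.3,-9.8,-35.5,0],
    [0,-26.3,-9.8,-35.5,0],
  ],
)

```text
time_s: 31.4
ee_pos: [0.5134, -0.0978, 0.2041]
eef_rot: [3.129, 0.25, 3.132]
force: [0.4, 0.3, 1.7]
grip_width: 0.0938
grip_force: 0.0
```

```bash
python3 - <<'E'
from h import *
st()
t=ctrl.camera("scene")
cv2.imwrite("pics/p5.png",cv2.resize(t["image"][100:260,200:440],(800,533),interpolation=cv2.INTER_CUBIC)[:,:,::-1])
E
```

```text
31.4 tcp [ 0.5134 -0.0978  0.2041] grasp [ 0.5579 -0.096   0.0297] z [ 0.247  0.01  -0.969] y [0.007 1.    0.012] q [-0.27  0.47  1.81  0.13  0.62 -1.93] w 0.094 gf 0.0
```

View pics/p5.png

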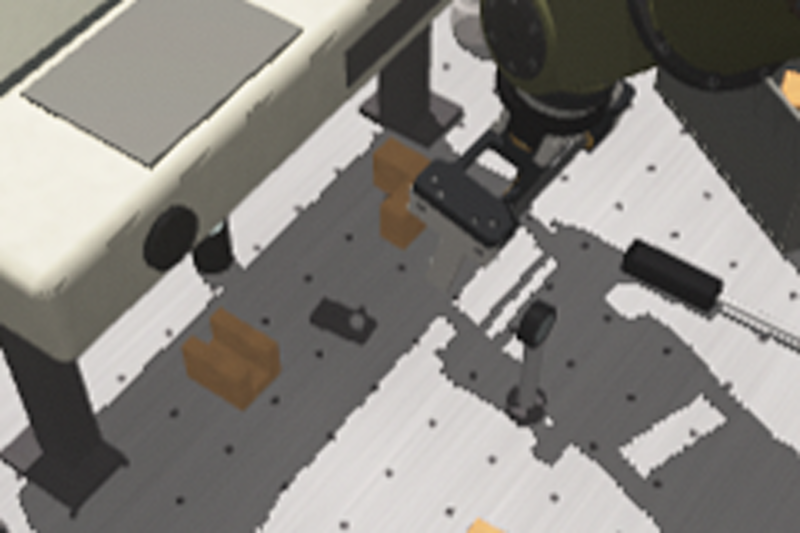

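The hand is in front of the corner, lens and driver untouched. I'll slide in under the edge, close, and draw the piece out along the bench.

Request:
servo_tool(
  motion=[
    [0,2,0,0,0],
    [0,4,0,0,0],
    [0,5,0,0,0],
    [0,5.6,0,0,0],
    [0,5.6,0,0,0],
    [1,5.6,0,0,0],
    [1,5.6,0,0,0],
    [1,5.6,0,0,0],
    [1,5.6,0,0,0],
  ],
)

```text
time_s: 32.58
ee_pos: [0.5703, -0.098, 0.2068]
eef_rot: [3.131, 0.256, 3.132]
force: [-0.7, 0.2, 0.2]
grip_width: 0.0599
grip_force: 20.0
```

```bash
python3 -c "from h import *;o=st()[0];print(o['force'])"
```

```text
32.575 tcp [ 0.5703 -0.098   0.2068] grasp [ 0.6159 -0.0965  0.0327] z [ 0.253  0.008 -0.967] y [0.007 1.    0.01 ] q [-0.24  0.57  1.65  0.11  0.68 -1.88] w 0.06 gf 20.0
[-0.66659806  0.1829869   0.18313001]
```

Request:
servo_tool(
  motion=[
    [1,0,0,0,0],
    [1,-2,0,0.5,0],
    [1,-5,0,1,0],
    [1,-9,-1,2,0],
    [1,-11,-3,6,0],
    [1,-12,-6,11,0],
    [1,-13,-9,16,0],
  ],
  squeeze=32,
)

```text
time_s: 33.45
ee_pos: [0.4396, -0.1887, 0.3686]
eef_rot: [3.131, 0.257, 3.133]
force: [1.8, -0.0, -0.0]
grip_width: 0.0597
grip_force: 31.9
```

```bash
python3 - <<'E'
from h import *
st()
t=ctrl.camera("scene")
cv2.imwrite("pics/p6.png",cv2.resize(t["image"][50:260,200:480],(800,600),interpolation=cv2.INTER_CUBIC)[:,:,::-1])
E
```

```text
33.45 tcp [ 0.4396 -0.1887  0.3686] grasp [ 0.4853 -0.1872  0.1945] z [ 0.254  0.008 -0.967] y [0.006 1.    0.01 ] q [-0.5   0.14  1.81  0.16  0.98 -2.14] w 0.06 gf 31.9
```

View pics/p6.png

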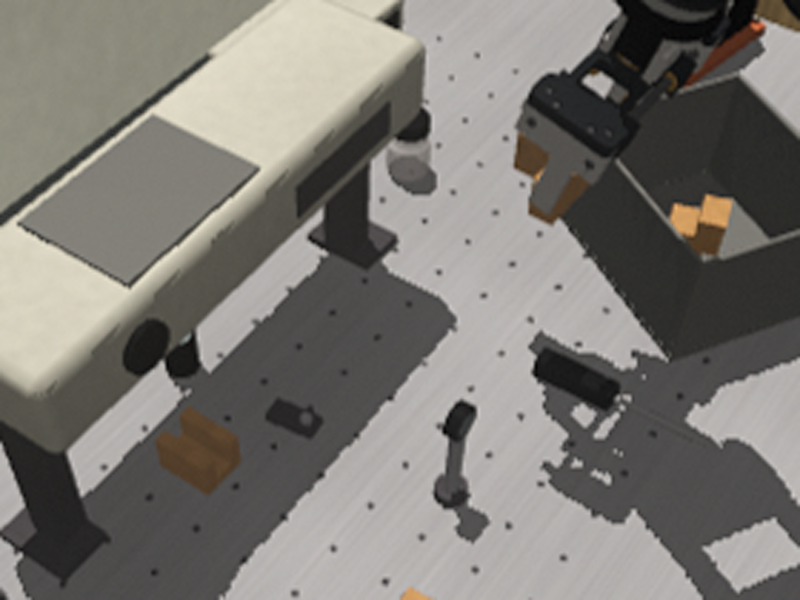

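Request:
servo_tool(
  motion=[
    [1,-1,-5,3,0],
    [1,-3,-11,3,0],
    [1,-4.7,-17,0,0],
    [1,-4.7,-17.1,-5,0],
    [1,-4.7,-17.1,-7.4,0],
    [1,-4.7,-17.1,-7.4,0],
    [0.1,-4.7,-17.1,-7.4,0],
    [0.1,-4.7,-17.1,-7.4,0],
    [0.1,-4.7,-17.1,-7.4,0],
    [0.1,-4.7,-17.1,-2,0],
    [0.1,-4.7,-17.1,4,0],
  ],
)

```text
time_s: 34.88
ee_pos: [0.3932, -0.3588, 0.4083]
eef_rot: [3.13, 0.256, 3.132]
force: [-0.8, 0.1, 0.7]
grip_width: 0.0845
grip_force: 0.0
```

```bash
python3 - <<'E'
from h import *
st()
for n in("top","scene"):
  k=ctrl.camera(n)
  for t in cv2.findContours(brown(k["image"]),cv2.RETR_EXTERNAL,cv2.CHAIN_APPROX_NONE)[0]:
    if cv2.contourArea(t)>30:
        (u,v),sz,_=cv2.minAreaRect(t); print(n,round(u),round(v),cv2.contourArea(t),np.round(sz),ray(k,u,v,.03).round(3))
E
```

```text
34.875 tcp [ 0.3932 -0.3588  0.4083] grasp [ 0.4387 -0.3572  0.2342] z [ 0.253  0.009 -0.967] y [0.007 1.    0.011] q [-0.83  0.23  1.61  0.21  1.15 -2.47] w 0.084 gf 0.0
top 283 278 364.5 [32. 13.] [0.385 0.113 0.03 ]
top 465 245 302.0 [20. 21.] [ 0.419 -0.346  0.03 ]
top 281 179 319.5 [22. 17.] [0.636 0.098 0.03 ]
top 571 174 517.0 [66. 41.] [ 0.574 -0.646  0.03 ]
scene 578 333 150.5 [11. 31.] [-0.028 -0.017  0.03 ]
scene 354 271 601.0 [38. 18.] [0.383 0.126 0.03 ]
scene 269 207 507.5 [28. 23.] [0.632 0.106 0.03 ]
scene 444 121 499.5 [34. 24.] [ 0.437 -0.397  0.03 ]
scene 529 156 6158.0 [ 55. 181.] [ 0.207 -0.405  0.03 ]
scene 427 72 203.5 [38. 11.] [ 0.576 -0.558  0.03 ]
scene 460 64 52.0 [ 5. 19.] [ 0.513 -0.653  0.03 ]
scene 475 23 37.0 [9. 6.] [ 0.57  -0.894  0.03 ]
scene 508 31 2234.5 [46. 76.] [ 0.462 -0.914  0.03 ]
scene 432 19 2499.0 [38. 99.] [ 0.7  -0.83  0.03]
```

Request:
servo_tool(
  motion=[
    [0.1,1,5,1,0],
    [0.1,3,11,1,0],
    [0.1,5,17,1,0],
    [0.1,7,23,1,0],
    [0.1,9,29,1,0],
    [0.1,11,35,0,0],
    [0.1,11.9,41,-1,0],
    [0.1,11.9,45.5,-5,0],
    [0.1,11.9,45.5,-11,0],
    [0.1,11.9,45.5,-17,0],
    [0.1,11.9,45.5,-20,0],
    [0.1,11.9,45.5,-20.4,0],
    [0.1,11.9,45.5,-20.4,0],
  ],
)

```text
time_s: 36.6
ee_pos: [0.5127, 0.0961, 0.2039]
eef_rot: [3.131, 0.258, 3.132]
force: [0.9, 0.1, 0.1]
grip_width: 0.0845
grip_force: 0.0
```

```bash
python3 -c "from h import *;st()"
```

```text
36.6 tcp [0.5127 0.0961 0.2039] grasp [0.5586 0.0976 0.0299] z [ 0.255  0.008 -0.967] y [0.007 1.    0.01 ] q [ 0.12  0.47  1.82 -0.04  0.59 -1.42] w 0.084 gf 0.0
```

Request:
servo_tool(
  motion=[
    [0.1,2,0,0,0],
    [0.1,4,0,0,0],
    [0.1,5,0,0,0],
    [0.1,5.7,0,0,0],
    [0.1,5.7,0,0,0],
    [1,5.7,0,0,0],
    [1,5.7,0,0,0],
    [1,5.7,0,0,0],
    [1,5.7,0,0,0],
    [1,5.7,0,0,0],
    [1,3.5,0,0.5,0],
    [1,0.5,0,1,0],
    [1,-3,0,2,0],
    [1,-4,-1,6,0],
    [1,-5,-4,11,0],
    [1,-6,-8,16,0],
  ],
  squeeze=32,
)

```text
time_s: 38.6
ee_pos: [0.452, 0.017, 0.3627]
eef_rot: [3.131, 0.257, 3.134]
force: [0.7, 0.2, 0.3]
grip_width: 0.0417
grip_force: 31.9
```

```bash
python3 -c "
from h import *
st()
k=ctrl.camera('scene')
for t in cv2.findContours(brown(k['image']),0,1)[0]:
    (u,v),sz,_=cv2.minAreaRect(t)
    if cv2.contourArea(t)>100 and u<470: print(round(u),round(v),cv2.contourArea(t),ray(k,u,v,.03).round(3))
"
```

```text
38.6 tcp [0.452  0.017  0.3627] grasp [0.4977 0.0185 0.1887] z [ 0.254  0.009 -0.967] y [0.005 1.    0.01 ] q [-0.05  0.09  1.88  0.03  0.91 -1.62] w 0.042 gf 31.9
355 272 602.0 [0.382 0.126 0.03 ]
440 127 281.0 [ 0.436 -0.367  0.03 ]
```

Request:
servo_tool(
  motion=[
    [1,-1,-5,4,0],
    [1,-3,-11,4,0],
    [1,-5,-17,4,0],
    [1,-8,-23,4,0],
    [1,-10,-29,3,0],
    [1,-12.3,-34.4,0,0],
    [1,-12.3,-34.4,-5,0],
    [1,-12.3,-34.4,-5,0],
    [1,-12.3,-34.4,-5,0],
  ],
)

```text
time_s: 39.78
ee_pos: [0.3378, -0.3207, 0.3154]
eef_rot: [3.137, 0.248, 3.125]
force: [0.2, -0.2, 0.2]
grip_width: 0.042
grip_force: 31.9
```

```bash
python3 -c "from h import *;o=st()[0];print(o['force'])"
```

```text
39.775 tcp [ 0.3378 -0.3207  0.3154] grasp [ 0.382  -0.3206  0.1409] z [ 0.245  0.001 -0.969] y [0.015 1.    0.005] q [-0.87  0.19  1.89  0.24  0.92 -2.55] w 0.042 gf 31.9
[ 0.1703946  -0.1701467   0.20484842]
```

Request:
servo_tool(
  motion=[
    [0.3,0,0,0,0],
    [0.3,0,0,0,0],
    [0.3,0,0,0,0],
    [0.3,0,0,5,0],
    [0.3,0,2,11,0],
    [0.3,0,8,15,0],
    [0.3,0,14,15,0],
    [0.3,0,20,15,0],
    [0.3,0,26,15,0],
    [0.3,0,32,15,0],
    [0.3,0,36,15,0],
    [0.3,0,36,15,0],
  ],
)

```text
time_s: 41.28
ee_pos: [0.3369, 0.0411, 0.464]
eef_rot: [3.136, 0.247, 3.128]
force: [-0.1, -0.5, -0.2]
grip_width: 0.0657
grip_force: 0.0
```

```bash
python3 - <<'E'
from h import *
st()
k=ctrl.camera("top");im=k["image"]
for t in cv2.findContours(brown(im),0,1)[0]:
    (u,v),sz,_=cv2.minAreaRect(t)
    if cv2.contourArea(t)>20: print("top",round(u),round(v),cv2.contourArea(t),np.round(sz),ray(k,u,v,.03).round(3))
# did anything move in the top view, apart from scraps/arm: compare with first picture (800x500)
a=cv2.resize(cv2.imread("pics/top0.png"),(640,400),interpolation=cv2.INTER_AREA).astype(int)
d=(np.abs(a-im[:,:,::-1].astype(int)).max(2)>50).astype(np.uint8)
d=cv2.morphologyEx(d,cv2.MORPH_OPEN,np.ones((3,3)))
n,_,s,c=cv2.connectedComponentsWithStats(d)
print(s[1:].tolist())
k=ctrl.camera("scene")
for t in cv2.findContours(brown(k["image"]),0,1)[0]:
    (u,v),sz,_=cv2.minAreaRect(t)
    if cv2.contourArea(t)>60 and u<470: print("scene",round(u),round(v),cv2.contourArea(t),ray(k,u,v,.03).round(3))
E
```

```text
41.275 tcp [0.3369 0.0411 0.464 ] grasp [0.3809 0.0415 0.2895] z [ 0.245  0.003 -0.97 ] y [0.012 1.    0.006] q [ 0.01 -0.29  1.98 -0.    1.2  -1.54] w 0.066 gf 0.0
top 465 241 1081.5 [30. 62.] [ 0.429 -0.347  0.03 ]
top 571 174 509.0 [66. 41.] [ 0.574 -0.646  0.03 ]
[[412, 189, 47, 96, 894], [495, 216, 32, 77, 545], [469, 221, 24, 26, 298], [361, 227, 21, 24, 331], [276, 229, 15, 19, 205], [465, 235, 6, 6, 26], [453, 239, 16, 28, 230], [483, 239, 20, 47, 286], [442, 243, 6, 6, 32], [475, 247, 3, 3, 9], [467, 251, 3, 3, 9], [436, 255, 13, 13, 107], [258, 257, 104, 143, 11475], [475, 293, 20, 19, 119], [31, 396, 4, 4, 16], [17, 398, 3, 2, 6], [336, 398, 4, 2, 8], [341, 398, 3, 2, 6]]
scene 354 271 606.0 [0.383 0.126 0.03 ]
scene 449 130 141.0 [ 0.412 -0.372  0.03 ]
scene 424 19 2164.5 [ 0.722 -0.814  0.03 ]
```

All four scraps are in the bin, but the bin itself has shifted about 1.5 cm since the start, probably in the first plug mishap. I'll measure that and push it back.

```bash
python3 - <<'E'
from h import *
k=ctrl.camera("top");g1=cv2.cvtColor(k["image"],cv2.COLOR_RGB2GRAY)
g0=cv2.resize(cv2.imread("pics/top0.png",0),(640,400),interpolation=cv2.INTER_AREA)
p=np.float32([[453.6,188.8],[519.2,213.6],[493.6,291.2],[419.2,264.8]])
p0=cv2.cornerSubPix(g0,p.copy().reshape(-1,1,2),(4,4),(-1,-1),(3,30,.01)).reshape(-1,2)
guess=np.float32([[462.8,190],[528,218.8],[498.8,294.8],[424,268]])
q,stt,e=cv2.calcOpticalFlowPyrLK(g0,g1,p,guess.copy(),winSize=(15,15),maxLevel=0,flags=cv2.OPTFLOW_USE_INITIAL_FLOW)
W=lambda P:np.array([ray(k,*a,.12)[:2] for a in P])
A,B=W(p),W(q)
print(q.round(1).tolist(),stt.ravel(),e.ravel().round(1));print(A.round(4).tolist());print(B.round(4).tolist())
M,_=cv2.estimateAffinePartial2D(A*1000,B*1000);print("rot deg",np.degrees(np.arctan2(M[1,0],M[0,0])),"scale",np.hypot(M[0,0],M[1,0]),"centre shift mm",(B.mean(0)-A.mean(0))*1000,"centre now",B.mean(0))
# reference: tray and other fixed points must show no flow
r=np.float32([[188,214],[133,250],[172,317],[230,279],[326,243],[393,240]])
f,_,e=cv2.calcOpticalFlowPyrLK(g0,g1,r,None,winSize=(15,15));print("ref flow",(f-r).round(1).tolist())
E
```

```text
[[462.29998779296875, 190.89999389648438], [526.7999877929688, 219.0], [497.5, 294.79998779296875], [424.0, 265.29998779296875]] [1 1 1 1] [5.5 5.6 5.5 5.2]
[[0.547, -0.3143], [0.4719, -0.4584], [0.3007, -0.3677], [0.3773, -0.2076]]
[[0.5398, -0.334], [0.4574, -0.4738], [0.2917, -0.375], [0.3751, -0.2184]]
rot deg -2.824471807230141 scale 0.9993949503729315 centre shift mm [ -8.21106992 -13.33241654] centre now [ 0.41600981 -0.3503267 ]
ref flow [[-0.0, 0.10000000149011612], [0.10000000149011612, 0.0], [0.10000000149011612, -0.10000000149011612], [-0.10000000149011612, -0.0], [-0.0, 0.10000000149011612], [-0.10000000149011612, 0.10000000149011612]]
```

```bash
python3 - <<'E'
from h import *
k=ctrl.camera("top");m=brown(k["image"])
t=[t for t in cv2.findContours(m,0,1)[0] if abs(cv2.minAreaRect(t)[0][0]-465)<15 and cv2.contourArea(t)>100]
B=np.array([[.5398,-.334],[.4574,-.4738],[.2917,-.375],[.3751,-.2184]])
P=np.array([ray(k,*a,.08)[:2] for a in np.vstack(t)[:,0]])
for i in range(4):
    a,b=B[i],B[(i+1)%4];d=(b-a)/np.linalg.norm(b-a);n=np.array([-d[1],d[0]]);n*=np.sign(n@(B.mean(0)-a))
    s=(P-a)@d;h=(P-a)@n
    print(i,"len",np.linalg.norm(b-a).round(3),[(lo,(h[(s>=lo)&(s<lo+.03)].min()*1000).round() if ((s>=lo)&(s<lo+.03)).any() else None) for lo in np.arange(0,.2,.03).round(2)])
st()
E
```

```text
0 len 0.162 [(np.float64(0.0), np.float64(121.0)), (np.float64(0.03), np.float64(35.0)), (np.float64(0.06), np.float64(23.0)), (np.float64(0.09), np.float64(43.0)), (np.float64(0.12), None), (np.float64(0.15), None), (np.float64(0.18), None)]
1 len 0.193 [(np.float64(0.0), np.float64(83.0)), (np.float64(0.03), np.float64(48.0)), (np.float64(0.06), np.float64(48.0)), (np.float64(0.09), np.float64(67.0)), (np.float64(0.12), np.float64(81.0)), (np.float64(0.15), np.float64(112.0)), (np.float64(0.18), None)]
2 len 0.177 [(np.float64(0.0), None), (np.float64(0.03), np.float64(120.0)), (np.float64(0.06), np.float64(66.0)), (np.float64(0.09), np.float64(36.0)), (np.float64(0.12), np.float64(29.0)), (np.float64(0.15), np.float64(41.0)), (np.float64(0.18), None)]
3 len 0.201 [(np.float64(0.0), None), (np.float64(0.03), np.float64(19.0)), (np.float64(0.06), np.float64(17.0)), (np.float64(0.09), np.float64(42.0)), (np.float64(0.12), np.float64(56.0)), (np.float64(0.15), np.float64(49.0)), (np.float64(0.18), np.float64(72.0))]
41.475 tcp [0.3374 0.0383 0.4638] grasp [0.3813 0.0385 0.2892] z [ 0.244  0.001 -0.97 ] y [0.018 1.    0.006] q [ 0.01 -0.28  1.98 -0.    1.2  -1.55] w 0.066 gf 0.0
```

Request:
servo_tool(
  motion=[
    [0.6,2,-5,0,-6],
    [0.6,4,-11,0,-12],
    [0.6,6,-17,0,-18],
    [0.6,8,-23,0,-24],
    [0.6,9.5,-28,0,-30],
    [0.6,10.2,-30.6,-4,-34],
    [0.6,10.2,-30.6,-9,-34],
    [0.6,10.2,-30.6,-11,-34],
    [0.6,10.2,-30.6,-11,-34],
  ],
)

```text
time_s: 42.6
ee_pos: [0.4385, -0.2681, 0.3525]
eef_rot: [3.136, 0.243, 2.528]
force: [0.1, -0.1, 0.1]
grip_width: 0.0376
grip_force: 0.0
```

```bash
python3 -c "from h import *;st()"
```

```text
42.6 tcp [ 0.4385 -0.2681  0.3525] grasp [ 0.4746 -0.2922  0.1778] z [ 0.2   -0.134 -0.97 ] y [0.575 0.818 0.006] q [-0.62  0.24  1.73  0.01  0.93 -1.58] w 0.038 gf 0.0
```

Request:
servo_tool(
  motion=[
    [0.6,0.1,0,-3,0],
    [0.6,0.1,0,-6,0],
    [0.6,0.1,0,-6.1,0],
    [1,0.1,0,-6.1,0],
    [1,0.1,0,-6.1,0],
    [1,0.1,0,-6.1,0],
    [1,0.1,0,-6.1,0],
  ],
  squeeze=15,
)

```text
time_s: 43.48
ee_pos: [0.4402, -0.2673, 0.2934]
eef_rot: [3.137, 0.248, 2.531]
force: [-4.3, -5.4, 3.3]
grip_width: 0.0055
grip_force: 14.9
```

```bash
python3 -c "from h import *;o=st()[0];print(o['force'])"
```

```text
43.475 tcp [ 0.4402 -0.2673  0.2934] grasp [ 0.4769 -0.2919  0.1189] z [ 0.204 -0.137 -0.969] y [0.573 0.82  0.005] q [-0.62  0.31  1.79  0.01  0.79 -1.58] w 0.005 gf 14.9
[-4.25286835 -5.37272701  3.289828  ]
```

Request:
servo_tool(
  motion=[
    [1,0.1,0.4,0,0.8],
    [1,0.2,0.8,0,1.6],
    [1,0.3,1.2,0,2.4],
    [1,0.4,1.5,0,2.8],
    [1,0.4,1.5,0,2.8],
  ],
)

```text
time_s: 44.1
ee_pos: [0.4444, -0.2522, 0.2934]
eef_rot: [3.137, 0.248, 2.58]
force: [-1.9, -3.7, 4.9]
grip_width: 0.0051
grip_force: 14.8
```

```bash
cat > bin.py <<'E'
from h import *
st()
k=ctrl.camera("top");g1=cv2.cvtColor(k["image"],cv2.COLOR_RGB2GRAY)
g0=cv2.resize(cv2.imread("pics/top0.png",0),(640,400),interpolation=cv2.INTER_AREA)
p=np.float32([[453.6,188.8],[519.2,213.6],[493.6,291.2],[419.2,264.8]])
q,s,e=cv2.calcOpticalFlowPyrLK(g0,g1,p,None,winSize=(15,15),maxLevel=1)
W=lambda P:np.array([ray(k,*a,.12)[:2] for a in P])*1000
print("err",e.ravel().round(1),"corner shifts mm",(W(q)-W(p)).round(1).tolist())
E
python3 bin.py
```

```text
44.1 tcp [ 0.4444 -0.2522  0.2934] grasp [ 0.4823 -0.2749  0.1189] z [ 0.211 -0.127 -0.969] y [0.532 0.847 0.005] q [-0.59  0.31  1.8   0.02  0.79 -1.61] w 0.005 gf 14.8
err [ 6.   6.3  5.2 18.9] corner shifts mm [[-1.2, -1.7], [-7.1, 2.3], [-2.3, 9.2], [41.0, 1.1]]
```

Request:
servo_tool(
  motion=[
    [1,0,0,0,0],
    [1,0,0,0,0],
    [1,0,0,0,0.5],
    [1,-0.1,-0.1,0,1],
    [1,-0.1,-0.1,0,1],
    [1,-0.1,-0.1,0,1],
  ],
  squeeze=50,
)

```text
time_s: 44.9
ee_pos: [0.4437, -0.2529, 0.2934]
eef_rot: [3.136, 0.249, 2.597]
force: [6.1, -1.5, 5.7]
grip_width: 0.0048
grip_force: 49.8
```

```bash
python3 bin.py
```

```text
44.9 tcp [ 0.4437 -0.2529  0.2934] grasp [ 0.4822 -0.275   0.1189] z [ 0.214 -0.122 -0.969] y [0.517 0.856 0.006] q [-0.59  0.31  1.8   0.02  0.79 -1.63] w 0.005 gf 49.8
err [ 6.1  6.6  5.3 20.4] corner shifts mm [[-1.4, -1.7], [-7.2, 2.1], [-2.3, 9.2], [37.5, 2.5]]
```

Gripping moved the bin to within a few mm but didn't rotate it. I'll release it and nudge the wall near its near-left corner from outside to take out the last 2.6°.

Request:
servo_tool(
  motion=[
    [0.6,0,0,0,0],
    [0.6,0,0,0,0],
    [0.6,0,0,4,0],
    [0.6,-2,4,7,0],
    [1,-5,8,7,0],
    [1,-6.4,8.4,5,0],
    [1,-6.4,8.4,0,0],
    [1,-6.4,8.4,-2,0],
    [1,-6.7,7.8,-2,0],
    [1,-7.1,7.3,-2,0],
    [1,-7.4,6.9,-2,0],
    [1,-7.6,6.6,-2,0],
    [1,-7.8,6.3,-2,0],
    [1,-7.8,6.3,-2,0],
  ],
  squeeze=10,
)

```text
time_s: 46.7
ee_pos: [0.3652, -0.19, 0.2728]
eef_rot: [3.136, 0.247, 2.596]
force: [-0.0, 0.1, -0.5]
grip_width: 0.0006
grip_force: 0.0
```

```bash
python3 bin.py; python3 -c "from h import *;print(ctrl.get_obs()['force'])"
```

```text
46.7 tcp [ 0.3652 -0.19    0.2728] grasp [ 0.4034 -0.2119  0.0983] z [ 0.212 -0.122 -0.97 ] y [0.518 0.856 0.006] q [-0.57  0.14  2.07  0.02  0.69 -1.61] w 0.001 gf 0.0
err [ 4.5  6.1  4.3 22.2] corner shifts mm [[-1.2, -1.8], [-6.8, 1.8], [-2.4, 8.3], [66.9, 67.7]]
[ 0.0126757  -1.24097523  0.40827223]
```

Request:
servo_tool(
  motion=[
    [1,-0.1,-0.2,0,0],
    [1,-0.2,-0.3,0,0],
    [1,-0.3,-0.5,0,0],
    [1,-0.4,-0.6,0,0],
    [1,-0.4,-0.6,0,0],
  ],
)

```text
time_s: 47.38
ee_pos: [0.3614, -0.1957, 0.2728]
eef_rot: [3.135, 0.246, 2.597]
force: [0.3, 5.1, 3.0]
grip_width: 0.0004
grip_force: 2.2
```

```bash
python3 bin.py; python3 -c "from h import *;print(ctrl.get_obs()['force'])"
```

```text
47.375 tcp [ 0.3614 -0.1957  0.2728] grasp [ 0.3995 -0.2175  0.0982] z [ 0.212 -0.121 -0.97 ] y [0.517 0.856 0.006] q [-0.59  0.13  2.07  0.03  0.69 -1.63] w 0.0 gf 2.2
err [ 4.6  5.3  4.  20.2] corner shifts mm [[-2.3, -3.5], [-4.5, -1.8], [-2.6, 0.7], [64.0, 72.1]]
[0.7962426  4.21110379 3.73530893]
```

Request:
servo_tool(
  motion=[
    [1,0.5,0.8,0,0],
    [1,1.5,2.4,2,0],
    [1,1.5,4,8,0],
    [1,0,8,14,0],
    [1,-1,14,18,0],
    [1,-2,20,18,0],
    [1,-2,26,18,0],
    [1,-2,26,18,0],
    [1,-2,26,18,0],
  ],
)

```text
time_s: 48.55
ee_pos: [0.3411, 0.0651, 0.4527]
eef_rot: [3.136, 0.247, 2.599]
force: [0.3, 0.2, 0.0]
grip_width: 0.0003
grip_force: 0.0
```

```bash
python3 bin.py; python3 - <<'E'
from h import *
k=ctrl.camera("top");im=k["image"]
for t in cv2.findContours(brown(im),0,1)[0]:
    (u,v),sz,_=cv2.minAreaRect(t)
    if cv2.contourArea(t)>20: print("top",round(u),round(v),cv2.contourArea(t))
g1=cv2.cvtColor(im,cv2.COLOR_RGB2GRAY);g0=cv2.resize(cv2.imread("pics/top0.png",0),(640,400),interpolation=cv2.INTER_AREA)
N=["tray","tray","driver end","driver tip","lens top","clamp","jar","mirror","slidebox"]
r=np.float32([[188,214],[230,279],[388,237],[394,298],[326,243],[314,191],[434,135],[195,165],[283,265]])
f,_,e=cv2.calcOpticalFlowPyrLK(g0,g1,r,None,winSize=(13,13))
for n,d,x in zip(N,(f-r).round(1).tolist(),e.ravel()):print(n,d,round(float(x),1))
E
```

```text
48.55 tcp [0.3411 0.0651 0.4527] grasp [0.3793 0.0432 0.2782] z [ 0.212 -0.121 -0.97 ] y [0.515 0.857 0.005] q [ 0.11 -0.25  1.97 -0.15  1.22 -0.88] w 0.0 gf 0.0
err [5.4 6.2 4.9 4.4] corner shifts mm [[-2.5, -3.4], [-4.5, -1.7], [-2.6, 0.8], [-0.9, -0.9]]
top 279 267 79.0
top 459 240 1079.0
top 571 174 519.0
tray [0.0, 0.20000000298023224] 5.2
tray [-0.10000000149011612, 0.0] 5.7
driver end [-0.20000000298023224, 0.10000000149011612] 6.0
driver tip [0.0, -0.10000000149011612] 6.3
lens top [0.0, 0.10000000149011612] 4.7
clamp [0.0, 0.0] 3.7
jar [0.0, 0.0] 3.4
mirror [-0.10000000149011612, 0.0] 3.4
slidebox [-13.800000190734863, -17.0] 69.8
```

```bash
python3 -c "
from h import *
print(ctrl.hand_in())"
```

```text
the job is handed in; nothing more can be done
None
```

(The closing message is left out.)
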